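Put three containers back in their own holders

TASK

The three containers on the bench stand in one another's anti-tip holders: the jar is perched on the small holder, the small brown bottle stands in the middle-sized one and the tall white bottle in the large one. Rearrange them so that the small bottle stands in the small holder, the tall white bottle in the middle-sized holder and the jar in the large holder, each upright and right down on the floor of its pocket; there is free surface to the right of the holders, at the edge of the flat cutting mat, to park one on meanwhile. Tip nothing over and leave the black-lidded pot and the wax cake where they are.

Things in the scene. Friction and masses are not known exactly. Their poses are not given: they have to be found in the camera images.
- jar: round glass jar of small metal eyelets with a flat bamboo lid that stays on; 78 mm high, glass body 61 mm across up to 64 mm height, lid 64 mm across from 65 to 78 mm height; about 0.14 kg; origin at the centre of its underside, z up. At the start it stands on top of the small holder, covering the pocket, its underside 16 mm above the bench. Similar jars stand on the rack behind; this one stands on the bench
- small_bottle: small round brown bottle with a black cap, 78 mm high, body 34 mm across up to about 50 mm height, then narrowing to the cap; origin at the centre of its underside, z up. At the start it stands in the middle holder's pocket
- tall_bottle: tall round white bottle with a white screw cap, 112 mm high, body 43 mm across up to about 74 mm height, then narrowing to a 24 mm cap; origin at the centre of its underside, z up. At the start it stands in the large holder's pocket
- small_holder: square dark wooden block, 78 mm square and 16 mm high, fixed to the bench, with one round open-topped pocket in the middle of its top: 48 mm across, 10 mm deep, so the pocket floor is 6 mm above the bench; origin at the centre of the block's underside, on the pocket's axis, z up. Meant for the small brown bottle.
- middle_holder: square dark wooden block, 90 mm square and 16 mm high, fixed to the bench, with one round open-topped pocket in the middle of its top: 59 mm across, 10 mm deep, so the pocket floor is 6 mm above the bench; origin at the centre of the block's underside, on the pocket's axis, z up. Meant for the tall white bottle.
- large_holder: square dark wooden block, 108 mm square and 16 mm high, fixed to the bench, with one round open-topped pocket in the middle of its top: 80 mm across, 10 mm deep, so the pocket floor is 6 mm above the bench; origin at the centre of the block's underside, on the pocket's axis, z up. Meant for the jar.
- balm_pot: bystander: a closed white round pot with a wide black lid, 71 mm across, 54 mm high, standing on the bench beyond the holders; origin at the centre of its underside. Leave it alone
- wax_cake: bystander: a round yellow cake of beeswax, 39 mm across, 13 mm high, lying flat on the bench beyond the holders; origin at the centre of its underside. Leave it alone
Not all that is in view belongs to the job. Several things have the shape of the small_bottle; the one meant has the colours described above.

How it is judged:
By the outcome, as a careful person would: the job done as asked, in the order asked, and still so for the second after the job is handed in, with the robot touching nothing.
It also fails if it takes over 96 s, if anything falls off the work surface, if the arm or the gripper's body presses on something with over 40 N, if the wrist force passes 120 N, or if a joint passes its speed limit or range.

ROBOT

A 7-joint arm with a two-finger parallel gripper is mounted at the origin on a cart in front of the work surface, level with it; the furniture and walls round the work are solid. World frame = base frame: x ahead of the robot, y to its left, z up, the work surface at z = 0. Lengths are in m, angles in rad, forces in N, time in s.
With the tool pointing down it reaches from about 0.425 to 0.925 m from the base axis. Payload 6.8 kg.
Tool frame: the origin (TCP) lies between the finger pads; the fingertips stand 17 mm ahead of it and the grasp point (between the pads) lies 2 mm behind it; z points along the fingers, y is the direction in which the jaws open and shut (so a half turn about z gives the same grasp; the last joint's range is limited). The gripper opens to 85 mm and grips with 20 to 120 N. Pads are 22 mm wide; open, the fingers measure 114 mm over their backs; the gripper's body (76 mm by 85 mm) begins 54 mm behind the grasp point. The pads swing forward as they close: fully open they stand 13 mm farther back than shut.
Start: joints at [1.174, 0.477, 0.022, 1.555, -0.011, 1.109, -0.083], TCP at [0.192, -0.647, 0.248] pointing down, gripper open.
Joint ranges: [-2.96, 2.96], [-0.34, 2.1], [-1.41, 1.46], [0.24, 2.44], [-1.37, 4.51], [0.17, 1.92], [-2.96, 2.96]. Speed limits (rad/s): [2.39, 2.39, 3.14, 3.14, 3.14, 3.14, 3.14].

INTERFACE

Orientations are given as a unit quaternion [w, x, y, z].
In Python, from station import bot gives the robot as it stands. The module is installed in compiled form; this text tells all that it offers.
- The arm moves only by the tool carry_out, never from a script. Its argument "moves" is a list of rows, each a list of 3 entries, a list of its own where there are three numbers: the turn, a rotation vector about the tool's x, y, z in degrees, then the shift along the tool's x, y, z in cm, then the finger opening in cm, from 0 to 8.54. A call has 1 to 5 rows; each row is the pose to reach, as a shift and turn from the pose commanded when the call began, along the tool's axes at that moment; what a row does not reach only later rows make up. A row lasts 1/8 s, in which the tool goes at most 62.5 mm and 10.7 degrees, less where a joint would pass 70% of its speed; a pose out of reach is approached as far as the arm can. A call with a gripper value outside its range is refused whole. The fingers move at their own pace and stop on an object; "newtons" is the grip in N (left out, the last holds). Time passes only in rows, so rows that repeat a pose let the fingers close. It gives the time, the measured TCP pose, the force and the opening at its end, in the units of the state.
- bot.get_obs(): the state, without advancing time (a new reading comes with each control period).
- bot.read_camera(name): name is "side" or "top" or "wrist"; returns the picture (384x512x3 uint8, red, green, blue); there is no depth.
- bot.camera_info(name): a dict with "vertical_fov" (degrees; the focal length in pixels is half the picture's height over the tangent of half this angle, whatever the lens; pixels are square), "cx", "cy" (the principal point, pixels), "position" and "attitude" of the camera in the world. Camera axes: x right, y up, looking along -z (the intrinsics and any distortion apply to the point x, -y, -z); pixel columns grow to the right and rows downward; lengths in m; the calibration is good to about 2 mm. A picture is of the moment at which its call begins: read the wrist's pose just before it. camera_info takes no time and is no camera call; for the wrist camera it gives the pose at the moment of the call.
- bot.hand_in(): hands the job in, once; it reports no verdict.
Trained networks look in the newest picture that a camera, given by its name, has taken for a name from the list of things; names that differ only in an ending like _2 or _b are one class to them, and where a whole thing is asked for, a point or a joint stands for the part that bears it (a point fixed in the world has none). Each returns a list of dicts, best first, with "score" (0 to 1); they miss things now and then, are a little off and sometimes report something else, mostly with a low value. They report only what shows in the picture. A call takes as long as a camera call. They do not tell look-alikes from the thing itself.
- bot.silhouettes(label, camera): "region" (384x512 bool, what is visible of it) and "location" ([column, row] in pixels, amid what is visible of it).
The state is a dict: "t": time; "q": joint angles; "joint_vel": joint speeds; "joint_torque": joint torques, N m; "eef_pos": TCP position; "tool_rot": TCP orientation; "contact_force": force on the tool from outside, world axes, zero at the start; "torque": the same for the moment, N m; "gripper_width": opening from 0.0 (shut) to 1.0 (fully open).
Only numpy, scipy, OpenCV 4.12 (cv2) and the standard library are available. Lean on these libraries where they do the work, as an engineer would, in place of code of your own. Each camera call takes 0.05 s, during which the arm holds its last target. There are 200 camera calls.

## Working session

There is one attempt and no reset: what is moved stays moved. The work goes in short steps, Python scripts to look and compute and a tool call to move; the robot and the scene stay as the last step left them, time stands still between calls to the robot, and variables do not carry over. Pictures are saved under pics/ and viewed, about 12 in all and at most 16, crops included, and the job is handed in when it is done.

Besides the shell and the picture viewer there is one more tool, called after "Emit:" by a JSON object that holds its "fn" and its "kwargs". carry_out: Moves the arm, as the interface text tells. Its arguments: {"type":"object","properties":{"moves":{"type":"array"},"newtons":{"type":"number"}},"required":["moves"]}

```bash
mkdir -p pics; ls
python3 - <<'E'
from station import bot
import cv2, numpy as np
o=bot.get_obs()
print({k:np.round(v,3) for k,v in o.items()})
for c in ("side","top","wrist"):
    print(c,bot.camera_info(c))
a=[bot.read_camera(c)[:,:,::-1] for c in ("top","side")]
cv2.imwrite("pics/top0.png",cv2.resize(a[0],(800,600),interpolation=cv2.INTER_CUBIC));cv2.imwrite("pics/side0.png",cv2.resize(a[1],(800,600),interpolation=cv2.INTER_CUBIC))
E
```

```text
pics
{'t': np.float64(0.0), 'q': array([ 1.174,  0.478,  0.022,  1.556, -0.012,  1.109, -0.083]), 'joint_vel': array([-0.001,  0.001,  0.002, -0.002, -0.   , -0.   ,  0.001]), 'joint_torque': array([-1.0000e-03, -5.9645e+01,  1.6080e+00, -2.8119e+01,  1.2000e-02,
        1.0000e-02, -0.0000e+00]), 'eef_pos': array([ 0.192, -0.646,  0.247]), 'tool_rot': array([-0.001,  0.99 ,  0.144, -0.   ]), 'contact_force': array([-0.256, -0.063, -0.147]), 'torque': array([-0.03 ,  0.035,  0.026]), 'gripper_width': np.float64(0.996)}
side {'vertical_fov': 47.360731393930045, 'cx': 256.0965081085779, 'cy': 202.19083922332769, 'position': array([0.22153216, 0.54056595, 0.55315767]), 'attitude': array([-0.20553211, -0.10358966,  0.44063838,  0.8676771 ])}
top {'vertical_fov': 45.201768553885785, 'cx': 250.87546916660966, 'cy': 189.59360857266515, 'position': array([ 0.4175701 , -0.06123253,  1.00094835]), 'attitude': array([ 0.70948128,  0.041594  , -0.05172123, -0.70159188])}
wrist {'vertical_fov': 62.40450747004763, 'cx': 261.13802051121985, 'cy': 197.16394589386633, 'position': array([ 0.25710594, -0.6255845 ,  0.37342779]), 'attitude': array([ 0.7937679 , -0.10907913,  0.08271061, -0.59261557])}
```

View pics/top0.png

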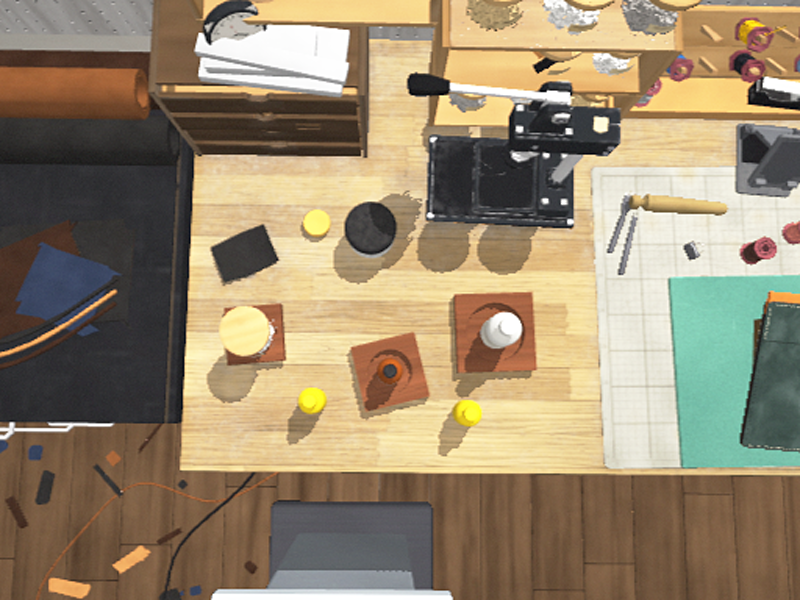

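View pics/side0.png

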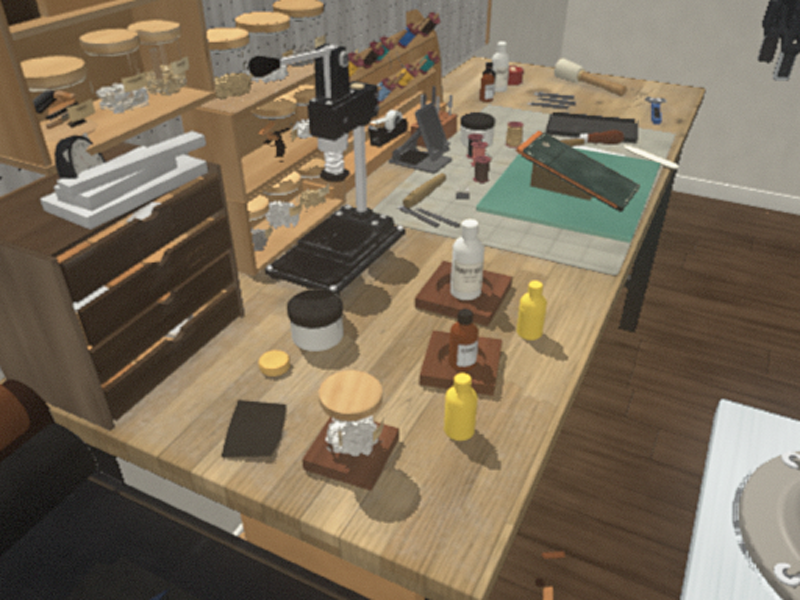

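Candidates for the small bottle, as (column, row) in the top picture at 800×600: brown in the middle holder (390,370), yellow (312,401), yellow (467,413). The side view also shows a brown one far off at (487,83). By the description it is the brown one with the black cap in the holder at (390,370). For the jar, the bench one is at (245,332) and the look-alikes are on the rack. The tall white one is at (502,330), with another far off in the side view at (500,65).

```bash
cat > h.py <<'E'
from station import bot
import numpy as np, cv2
from scipy.spatial.transform import Rotation as R
from scipy.optimize import least_squares
def cam(c):
    i=bot.camera_info(c); q=i["attitude"]; f=192/np.tan(np.radians(i["vertical_fov"]/2))
    return dict(f=f,cx=i["cx"],cy=i["cy"],p=np.array(i["position"]),R=R.from_quat([q[1],q[2],q[3],q[0]]).as_matrix())
def proj(k,P):
    d=(np.atleast_2d(P)-k["p"])@k["R"]
    return np.c_[k["cx"]+k["f"]*d[:,0]/-d[:,2], k["cy"]-k["f"]*d[:,1]/-d[:,2]]
def ray(k,uv): 
    d=np.array([(uv[0]-k["cx"])/k["f"],-(uv[1]-k["cy"])/k["f"],-1]); return k["R"]@d
def onz(k,uv,z):
    d=ray(k,uv); return k["p"]+d*(z-k["p"][2])/d[2]
def tri(ks,uvs):
    A=np.zeros((3,3));b=np.zeros(3)
    for k,uv in zip(ks,uvs):
        d=ray(k,uv);d/=np.linalg.norm(d);M=np.eye(3)-np.outer(d,d);A+=M;b+=M@k["p"]
    return np.linalg.solve(A,b)
PROF={"jar":[(0,.0305),(.064,.0305),(.065,.032),(.078,.032)],
"small_bottle":[(0,.017),(.05,.017),(.062,.008),(.078,.008)],
"tall_bottle":[(0,.0215),(.074,.0215),(.09,.012),(.112,.012)],
"balm_pot":[(0,.033),(.036,.033),(.037,.0355),(.054,.0355)],"wax_cake":[(0,.0195),(.013,.0195)]}
def mask_model(k,name,p):
    a=np.linspace(0,2*np.pi,40); pr=PROF[name]; m=np.zeros((384,512),np.uint8)
    for (z0,r0),(z1,r1) in zip(pr,pr[1:]):
        P=np.vstack([np.c_[p[0]+r*np.cos(a),p[1]+r*np.sin(a),p[2]+z+0*a] for z,r in((z0,r0),(z1,r1))])
        cv2.fillConvexPoly(m,cv2.convexHull(np.round(proj(k,P)*16).astype(np.int32)),255,cv2.LINE_AA,4)
    return m/255.
def fit(name,obs,p0):
    """obs: list of (cam, mask); maximise overlap over x,y,z"""
    from scipy.optimize import minimize
    def cost(p):
        s=0
        for k,m in obs:
            q=mask_model(k,name,p); s+=1-np.minimum(q,m).sum()/np.maximum(q,m).sum()
        return s
    r=minimize(cost,p0,method="Nelder-Mead",options=dict(initial_simplex=np.array(p0)+np.vstack([np.zeros(3),np.diag([.01,.01,.008])]),xatol=2e-4,fatol=1e-4))
    return r.x,r.fun/len(obs)
E
python3 - <<'E'
from h import *
ks={c:cam(c) for c in("top","side")}
pics={c:bot.read_camera(c) for c in ks}
near={"jar":(245,332),"small_bottle":(390,370),"tall_bottle":(502,330),"small_holder":(255,335),"middle_holder":(390,373),"large_holder":(495,332),"balm_pot":(370,229),"wax_cake":(316,222)}
for n,uv in near.items():
    g=onz(ks["top"],np.array(uv)*.64,.06 if 'holder' not in n else .016)
    obs=[];cs=[]
    for c in ks:
        e=proj(ks[c],g)[0]
        S=[s for s in bot.silhouettes(n,c) if np.hypot(*(np.array(s["location"])-e))<35]
        if not S: print(n,c,"none");continue
        s=min(S,key=lambda s:np.hypot(*(np.array(s["location"])-e))-20*s["score"])
        obs.append((ks[c],s["region"].astype(float)));cs.append((c,round(s["score"],2),np.round(s["location"]),int(s["region"].sum())))
    if n in PROF and obs:
        x,r=fit(n,obs,[g[0],g[1],.01]); print(n,np.round(x,4),round(r,3),cs)
    else:
        for k,m in obs:
            h=cv2.minAreaRect(np.argwhere(m>0)[:,::-1].astype(np.float32)); 
            P=np.array([onz(k,u,.016)[:2] for u in cv2.boxPoints(h)])
            print(n,"rect",P.mean(0).round(4),"sides",np.linalg.norm(P[1]-P[0]).round(3),np.linalg.norm(P[2]-P[1]).round(3))
        print(cs)
k=ks["top"]
for nm,u in {"yellowA":(312,401),"yellowB":(467,413)}.items(): print(nm,onz(k,np.array(u)*.64,.075).round(3))
for nm,u in {"mat edge":(598,330),"mat bottom":(604,467),"table front":(500,470),"press corner":(574,225)}.items(): print(nm,onz(k,np.array(u)*.64,.0).round(3))
E
```

```text
jar [0.4934 0.1118 0.0138] 0.241 [('top', 0.95, array([158., 207.]), 826), ('side', 0.62, array([225., 262.]), 1707)]
small_bottle [ 0.4426 -0.0724  0.0104] 0.191 [('top', 0.75, array([249., 242.]), 202), ('side', 0.73, array([295., 218.]), 616)]
tall_bottle [ 0.4989 -0.2178  0.0078] 0.129 [('top', 0.88, array([320., 209.]), 474), ('side', 0.82, array([297., 169.]), 884)]
small_holder rect [0.4941 0.1133] sides 0.079 0.078
small_holder rect [0.4913 0.1167] sides 0.094 0.095
[('top', 0.78, array([172., 222.]), 487), ('side', 0.67, array([226., 294.]), 1156)]
middle_holder rect [ 0.4459 -0.0708] sides 0.091 0.09
middle_holder rect [ 0.4429 -0.0672] sides 0.109 0.097
[('top', 0.55, array([244., 241.]), 1563), ('side', 0.82, array([287., 234.]), 1156)]
large_holder rect [ 0.5016 -0.2149] sides 0.111 0.109
large_holder rect [ 0.4985 -0.211 ] sides 0.139 0.14
[('top', 0.93, array([307., 215.]), 2100), ('side', 0.86, array([296., 192.]), 1248)]
balm_pot [ 0.6372 -0.0451 -0.0024] 0.142 [('top', 0.76, array([239., 142.]), 900), ('side', 0.57, array([202., 203.]), 1198)]
wax_cake [0.6512 0.0318 0.0009] 0.272 [('top', 0.59, array([204., 142.]), 235), ('side', 0.6, array([180., 231.]), 243)]
yellowA [0.405 0.026 0.075]
yellowB [ 0.392 -0.171  0.075]
mat edge [ 0.507 -0.364  0.   ]
mat bottom [ 0.319 -0.367  0.   ]
table front [ 0.314 -0.224  0.   ]
press corner [ 0.656 -0.333  0.   ]
```

Emit:
{"fn": "carry_out", "kwargs": {"moves": [[[0,0,5],[5,-4,0],8],[[0,0,10],[10,-8,0],8],[[0,0,14],[15,-12,0],8],[[0,0,16.6],[20,-16,0],8],[[0,0,16.6],[25,-19.5,0],8]]}}

```text
t: 1.62
eef_pos: [0.3744, -0.3909, 0.2486]
tool_rot: [0.0, 1.0, -0.001, 0.0]
contact_force: [0.7, -0.7, 0.2]
gripper_width: 0.937
```

Emit:
{"fn": "carry_out", "kwargs": {"moves": [[[0,0,0],[4,-5,0],8],[[0,0,0],[8,-10,0],8],[[0,0,0],[11,-15,0],8],[[0,0,0],[12.3,-17,0],8],[[0,0,0],[12.3,-17,0],8]]}}

```text
t: 2.25
eef_pos: [0.4978, -0.2205, 0.2484]
tool_rot: [-0.0, 1.0, 0.002, 0.0]
contact_force: [-0.9, -0.4, -0.4]
gripper_width: 0.936
```

```bash
cat > look.py <<'E'
import sys
from h import *
# usage: look.py picname name x y z ... : wrist fit of upright things from guess (z fixed unless 'top' view helps)
k=cam("wrist");im=bot.read_camera("wrist")
cv2.imwrite("pics/"+sys.argv[1]+".png",im[:,:,::-1])
o=bot.get_obs();print("t",o["t"].round(2),"tcp",o["eef_pos"].round(4),"w",round(float(o["gripper_width"]),3),"F",o["contact_force"].round(1))
a=sys.argv[2:]
for n,x,y,z in zip(a[::4],a[1::4],a[2::4],a[3::4]):
    g=np.array([float(x),float(y),float(z)]);obs=[]
    for c in("wrist","top"):
        kk=cam(c)
        if c=="top": bot.read_camera("top")
        e=proj(kk,g+[0,0,.05 if n in PROF else .016])[0]
        S=[s for s in bot.silhouettes(n,c) if np.hypot(*(np.array(s["location"])-e))<(90 if c=="wrist" else 35)]
        if not S: print(n,c,"none");continue
        s=max(S,key=lambda s:s["score"]);obs.append((kk,s["region"].astype(float)))
        if n not in PROF:
            h=cv2.minAreaRect(np.argwhere(s["region"])[:,::-1].astype(np.float32))
            P=np.array([onz(kk,u,.016)[:2] for u in cv2.boxPoints(h)])
            print(n,c,"rect",P.mean(0).round(4),np.linalg.norm(P[1]-P[0]).round(3),np.linalg.norm(P[2]-P[1]).round(3))
        else: print(n,c,s["score"],np.round(s["location"]),int(s["region"].sum()))
    if n in PROF and obs: 
        p,r=fit(n,obs,g);print(n,p.round(4),round(r,3))
E
python3 look.py w1 tall_bottle .499 -.218 .006 large_holder .5016 -.2149 0
```

```text
Traceback (most recent call last):
  File "look.py", line 6, in <module>
    o=bot.get_obs();print("t",o["t"].round(2),"tcp",o["eef_pos"].round(4),"w",round(float(o["gripper_width"]),3),"F",o["contact_force"].round(1))
                              ^^^^^^^^^^^^
AttributeError: 'float' object has no attribute 'round'
```

```bash
sed -i 's/o\["t"\].round(2)/round(float(o["t"]),2)/' look.py
python3 look.py w1 tall_bottle .499 -.218 .006 large_holder .5016 -.2149 0
```

```text
t 2.35 tcp [ 0.4961 -0.2238  0.2483] w 0.937 F [ 0.  -0.4 -0.6]
tall_bottle wrist 0.89 [257. 177.] 1875
tall_bottle top 0.7 [318. 214.] 276
tall_bottle [ 0.4947 -0.22   -0.009 ] 0.253
large_holder wrist rect [ 0.4985 -0.2183] 0.109 0.109
large_holder top rect [ 0.5016 -0.215 ] 0.111 0.108
```

View pics/w1.png

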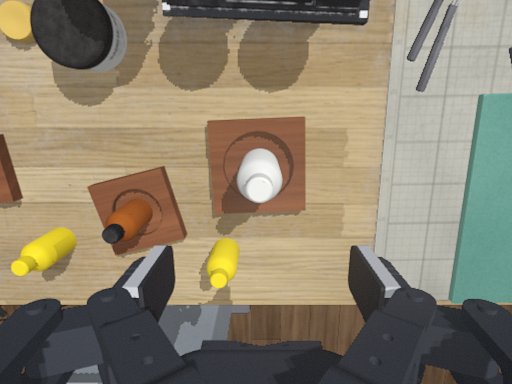

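The picture shows the tall white bottle at (260,178) in the large holder at (257,165), brown at (128,220) in the middle holder, and yellow look-alikes at (45,250) and (223,262). All of this agrees with the choices. Descending on the tall bottle.

Emit:
{"fn": "carry_out", "kwargs": {"moves": [[[0,0,0],[0,0,6],8],[[0,0,0],[0,0,12],8],[[0,0,0],[0,0,16],8],[[0,0,0],[0,0,17.8],8],[[0,0,0],[0,0,17.8],8]]}}

```text
t: 3.28
eef_pos: [0.4963, -0.2228, 0.0699]
tool_rot: [-0.0, 1.0, -0.001, -0.001]
contact_force: [0.3, -0.6, 0.5]
gripper_width: 0.934
```

Emit:
{"fn": "carry_out", "kwargs": {"moves": [[[0,0,0],[0,0,0],3.5],[[0,0,0],[0,0,0],3.5],[[0,0,0],[0,0,0],3.5],[[0,0,0],[0,0,0],3.5],[[0,0,0],[0,0,0],3.5]], "newtons": 30}}

```text
t: 3.9
eef_pos: [0.4982, -0.223, 0.0719]
tool_rot: [0.001, 1.0, -0.0, 0.002]
contact_force: [0.5, 0.6, 6.9]
gripper_width: 0.49
```

Emit:
{"fn": "carry_out", "kwargs": {"moves": [[[0,0,0],[0,0,-2],3.5],[[0,0,0],[0,0,-4],3.5],[[0,0,0],[-1,2.5,-5],3.5],[[0,0,0],[-2.5,5,-5],3.5],[[0,0,0],[-4.3,7.5,-5],3.5]]}}

```text
t: 4.53
eef_pos: [0.4534, -0.2984, 0.1209]
tool_rot: [0.0, 1.0, -0.0, 0.0]
contact_force: [-0.4, -0.5, -0.6]
gripper_width: 0.491
```

Emit:
{"fn": "carry_out", "kwargs": {"moves": [[[0,0,0],[-1.4,2.7,0],3.5],[[0,0,0],[-1.4,2.7,2],3.5],[[0,0,0],[-1.4,2.7,4],3.5],[[0,0,0],[-1.4,2.7,5],3.5],[[0,0,0],[-1.4,2.7,5.3],3.5]]}}

```text
t: 5.15
eef_pos: [0.4394, -0.3245, 0.0671]
tool_rot: [-0.0, 1.0, -0.0, -0.0]
contact_force: [0.5, 0.0, 0.6]
gripper_width: 0.491
```

Emit:
{"fn": "carry_out", "kwargs": {"moves": [[[0,0,0],[0,0,0.1],3.5],[[0,0,0],[0,0,0.2],3.5],[[0,0,0],[0,0,0.25],3.5]]}}

```text
t: 5.52
eef_pos: [0.4406, -0.3249, 0.0659]
tool_rot: [0.0, 1.0, -0.0, 0.001]
contact_force: [-0.0, 1.2, 8.4]
gripper_width: 0.49
```

Emit:
{"fn": "carry_out", "kwargs": {"moves": [[[0,0,0],[0,0,0],6],[[0,0,0],[0,0,0],8],[[0,0,0],[0,0,0],8],[[0,0,0],[0,0,-3],8],[[0,0,0],[0,0,-9],8]]}}

```text
t: 6.15
eef_pos: [0.4379, -0.3237, 0.1536]
tool_rot: [-0.002, 1.0, -0.0, -0.002]
contact_force: [1.0, -0.3, 1.1]
gripper_width: 0.938
```

Emit:
{"fn": "carry_out", "kwargs": {"moves": [[[0,0,0],[1,-6,-5],8],[[0,0,0],[2,-12,-5],8],[[0,0,0],[3,-18,-5],8],[[0,0,0],[4,-24,-5],8],[[0,0,0],[5,-30,-5],8]]}}

```text
t: 6.78
eef_pos: [0.4888, -0.0293, 0.2051]
tool_rot: [0.0, 1.0, -0.001, 0.0]
contact_force: [2.2, -0.5, 0.1]
gripper_width: 0.937
```

Emit:
{"fn": "carry_out", "kwargs": {"moves": [[[0,0,0],[0.3,-6,0],8],[[0,0,0],[0.3,-12,0],8],[[0,0,0],[0.3,-13.7,0],8],[[0,0,0],[0.3,-13.7,0],8]]}}

```text
t: 7.28
eef_pos: [0.4917, 0.1065, 0.2047]
tool_rot: [0.0, 1.0, 0.001, -0.0]
contact_force: [-0.8, 0.1, 0.5]
gripper_width: 0.936
```

```bash
python3 look.py w2 jar .494 .112 .016 small_holder .494 .113 0
python3 - <<'E'
from h import *
im=bot.read_camera("top");cv2.imwrite("pics/top1.png",im[150:310,100:420,::-1].repeat(2,0).repeat(2,1))
E
```

```text
t 7.33 tcp [0.4919 0.1047 0.2045] w 0.938 F [0.2 0.1 0. ]
jar wrist 0.83 [255. 192.] 5047
jar top 0.56 [159. 218.] 285
jar [0.4878 0.1113 0.0014] 0.386
small_holder wrist rect [0.4967 0.112 ] 0.077 0.076
small_holder top rect [0.4752 0.1104] 0.08 0.04
```

View pics/w2.png

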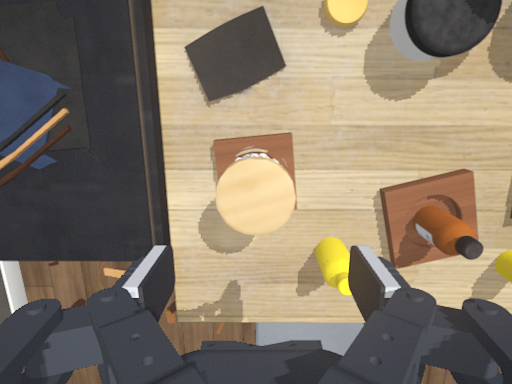

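View pics/top1.png

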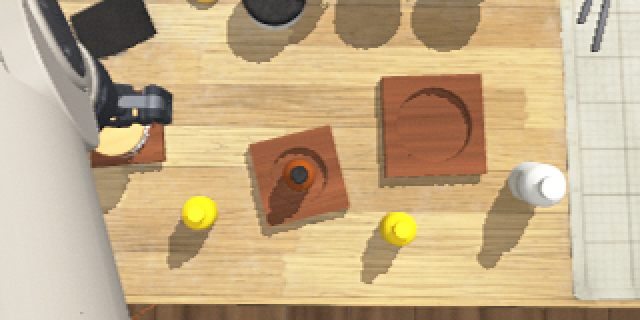

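The tall bottle stands upright at the park spot, (537,185) in the crop. The jar lid is centred at (256,196) in the wrist picture, with the yellow bottle at (335,265).

Run:
```python
from h import *
k=cam("wrist");print(bot.get_obs()["eef_pos"].round(4), "lid",onz(k,(256,196),.094).round(4), "diam", onz(k,(297,196),.094)[1]-onz(k,(216,196),.094)[1],"yellow",onz(k,(345,287),.075).round(3),onz(k,(325,245),.05).round(3))
```

```text
[0.492  0.1048 0.2048] lid [0.4941 0.1104 0.094 ] diam -0.06282517509290104 yellow [0.402 0.03  0.075] [0.433 0.045 0.05 ]
```

Emit:
{"fn": "carry_out", "kwargs": {"moves": [[[0,0,0],[0.2,-0.6,3],8.5],[[0,0,0],[0.2,-0.6,7],8.5],[[0,0,0],[0.2,-0.6,11],8.5],[[0,0,0],[0.2,-0.6,12.7],8.5],[[0,0,0],[0.2,-0.6,12.7],8.5]]}}

```text
t: 8.3
eef_pos: [0.4935, 0.1116, 0.0773]
tool_rot: [0.0, 1.0, -0.001, -0.001]
contact_force: [0.3, -0.5, 0.7]
gripper_width: 0.997
```

Emit:
{"fn": "carry_out", "kwargs": {"moves": [[[0,0,0],[0,0,0],5.5],[[0,0,0],[0,0,0],5.5],[[0,0,0],[0,0,0],5.5],[[0,0,0],[0,0,0],5.5]], "newtons": 35}}

```text
t: 8.8
eef_pos: [0.4952, 0.1122, 0.0795]
tool_rot: [-0.0, 1.0, -0.001, 0.002]
contact_force: [-0.9, -0.4, 6.9]
gripper_width: 0.734
```

Emit:
{"fn": "carry_out", "kwargs": {"moves": [[[0,0,0],[0,0,-2],5.5],[[0,0,0],[0,0,-5],5.5],[[0,0,0],[0,0,-8],5.5],[[0,0,0],[0,0,-10],5.5],[[0,0,0],[0,0,-10],5.5]]}}

```text
t: 9.43
eef_pos: [0.495, 0.1122, 0.1797]
tool_rot: [-0.0, 1.0, -0.001, 0.002]
contact_force: [1.0, 0.3, -1.7]
gripper_width: 0.739
```

Emit:
{"fn": "carry_out", "kwargs": {"moves": [[[0,0,0],[0,2,0],5.5],[[0,0,0],[0,6,0],5.5],[[0,0,0],[0,10,0],5.5],[[0,0,0],[0,14,0],5.5],[[0,0,0],[0,18,0],5.5]]}}

```text
t: 10.05
eef_pos: [0.493, -0.0694, 0.1769]
tool_rot: [0.0, 1.0, -0.0, -0.001]
contact_force: [0.9, -0.4, -1.2]
gripper_width: 0.734
```

Emit:
{"fn": "carry_out", "kwargs": {"moves": [[[0,0,0],[0.3,4,0],5.5],[[0,0,0],[0.6,8,0],5.5],[[0,0,0],[0.7,12,0],5.5],[[0,0,0],[0.7,14.7,0],5.5],[[0,0,0],[0.7,14.7,0],5.5]]}}

```text
t: 10.68
eef_pos: [0.4994, -0.2176, 0.1766]
tool_rot: [0.0, 1.0, -0.003, -0.001]
contact_force: [0.1, 0.2, -1.7]
gripper_width: 0.735
```

```bash
python3 look.py w3 large_holder .5016 -.2149 0
python3 - <<'E'
from h import *
im=bot.read_camera("side");cv2.imwrite("pics/side1.png",im[100:320,180:420,::-1].repeat(2,0).repeat(2,1))
E
```

```text
t 10.72 tcp [ 0.4998 -0.2157  0.1767] w 0.736 F [ 0.3  1.2 -1.3]
large_holder wrist rect [ 0.5033 -0.2128] 0.107 0.106
large_holder top rect [ 0.502  -0.2043] 0.087 0.109
```

View pics/side1.png

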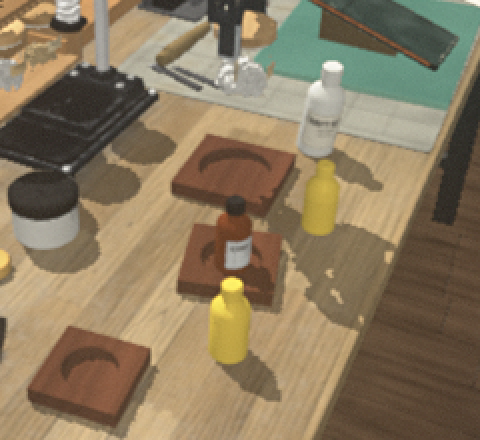

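The jar is held upright over the large holder's pocket, which is at (235,160) in the crop. The small and middle holders and the bystanders are undisturbed. Lowering.

Emit:
{"fn": "carry_out", "kwargs": {"moves": [[[0,0,0],[0.3,-0.2,3],5.5],[[0,0,0],[0.3,-0.2,6],5.5],[[0,0,0],[0.3,-0.2,8.5],5.5],[[0,0,0],[0.3,-0.2,10],5.5],[[0,0,0],[0.3,-0.2,10.6],5.5]]}}

```text
t: 11.55
eef_pos: [0.5036, -0.2125, 0.0713]
tool_rot: [-0.0, 1.0, -0.0, -0.0]
contact_force: [-0.4, -0.4, -0.8]
gripper_width: 0.738
```

Emit:
{"fn": "carry_out", "kwargs": {"moves": [[[0,0,0],[0,0,0.1],5.5],[[0,0,0],[0,0,0.2],5.5],[[0,0,0],[0,0,0.3],5.5],[[0,0,0],[0,0,0.35],5.5]]}}

```text
t: 12.05
eef_pos: [0.5042, -0.2134, 0.0696]
tool_rot: [0.0, 1.0, -0.001, 0.001]
contact_force: [-4.3, 2.1, 11.3]
gripper_width: 0.734
```

Emit:
{"fn": "carry_out", "kwargs": {"moves": [[[0,0,0],[0,0,0],7.5],[[0,0,0],[0,0,0],8.5],[[0,0,0],[0,0,0],8.5],[[0,0,0],[0,0,-5],8.5],[[0,0,0],[0,0,-11],8.5]]}}

```text
t: 12.68
eef_pos: [0.5026, -0.2128, 0.1784]
tool_rot: [-0.001, 1.0, -0.0, -0.001]
contact_force: [0.3, -0.6, -0.4]
gripper_width: 0.996
```

Emit:
{"fn": "carry_out", "kwargs": {"moves": [[[0,0,0],[-1,-4,-2],7],[[0,0,0],[-3,-9,-2],7],[[0,0,0],[-6,-14,-2],7],[[0,0,0],[-6,-14,-2],7],[[0,0,0],[-6,-14,-2],7]]}}

```text
t: 13.3
eef_pos: [0.4441, -0.0735, 0.1986]
tool_rot: [0.0, 1.0, -0.0, 0.0]
contact_force: [0.2, 0.0, 0.3]
gripper_width: 0.822
```

```bash
python3 look.py w4 small_bottle .4426 -.0724 .006 middle_holder .445 -.07 0
```

```text
t 13.35 tcp [ 0.4443 -0.074   0.1985] w 0.818 F [-0.9 -0.2 -0.7]
small_bottle wrist 0.63 [265. 184.] 1489
small_bottle top none
small_bottle [ 0.4415 -0.0725  0.0009] 0.033
middle_holder wrist rect [ 0.4438 -0.0726] 0.09 0.092
middle_holder top none
```

View pics/w4.png

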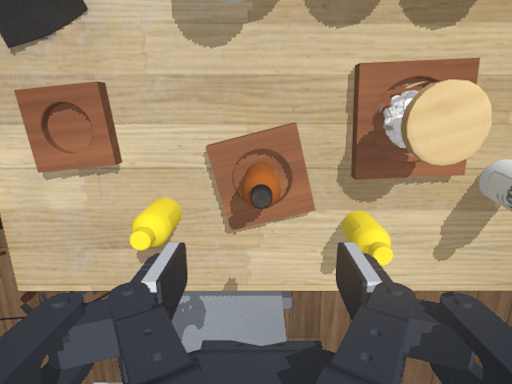

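The brown bottle is at (262,185) in the middle holder, and the jar is seated in the large holder at (425,118). Yellow look-alikes are at (157,222) and (367,237).

Emit:
{"fn": "carry_out", "kwargs": {"moves": [[[0,0,0],[-0.2,-0.1,5],7],[[0,0,0],[-0.2,-0.1,10],7],[[0,0,0],[-0.2,-0.1,14],7],[[0,0,0],[-0.2,-0.1,15.8],7],[[0,0,0],[-0.2,-0.1,15.8],7]]}}

```text
t: 14.28
eef_pos: [0.4408, -0.0721, 0.0391]
tool_rot: [-0.0, 1.0, -0.001, -0.002]
contact_force: [0.6, 0.6, 0.5]
gripper_width: 0.824
```

Emit:
{"fn": "carry_out", "kwargs": {"moves": [[[0,0,0],[0,0,0],2.7],[[0,0,0],[0,0,0],2.7],[[0,0,0],[0,0,0],2.7],[[0,0,0],[0,0,0],2.7],[[0,0,0],[0,0,0],2.7]], "newtons": 30}}

```text
t: 14.9
eef_pos: [0.4426, -0.0723, 0.0414]
tool_rot: [0.0, 1.0, -0.001, 0.001]
contact_force: [-0.9, 0.0, 7.1]
gripper_width: 0.39
```

Emit:
{"fn": "carry_out", "kwargs": {"moves": [[[0,0,0],[0,0,-3],2.7],[[0,0,0],[0,0,-6],2.7],[[0,0,0],[0,0,-9],2.7],[[0,0,0],[1.5,-4,-10],2.7],[[0,0,0],[3,-8,-10],2.7]]}}

```text
t: 15.52
eef_pos: [0.4729, 0.0083, 0.142]
tool_rot: [0.0, 1.0, -0.002, 0.002]
contact_force: [0.2, 0.1, -0.9]
gripper_width: 0.388
```

Emit:
{"fn": "carry_out", "kwargs": {"moves": [[[0,0,0],[1,-4,0],2.7],[[0,0,0],[2,-8,0],2.7],[[0,0,0],[2.3,-10.5,0],2.7],[[0,0,0],[2.3,-10.5,0],2.7],[[0,0,0],[2.3,-10.5,0],2.7]]}}

```text
t: 16.15
eef_pos: [0.4946, 0.1118, 0.1403]
tool_rot: [0.0, 1.0, -0.001, -0.0]
contact_force: [-0.6, -0.3, 0.0]
gripper_width: 0.387
```

```bash
python3 look.py w5 small_holder .495 .1127 0
```

```text
t 16.2 tcp [0.4946 0.1115 0.1403] w 0.39 F [-1.  -0.4 -1.1]
small_holder wrist rect [0.4957 0.1148] 0.077 0.079
small_holder top rect [0.4951 0.1079] 0.073 0.08
```

View pics/w5.png

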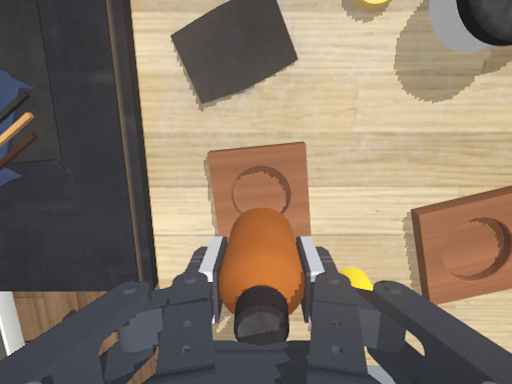

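The bottle is held upright just behind the small holder's pocket, which is at (262,188), as expected from perspective. Lowering.

Emit:
{"fn": "carry_out", "kwargs": {"moves": [[[0,0,0],[0.1,-0.15,3],2.7],[[0,0,0],[0.1,-0.15,6],2.7],[[0,0,0],[0.1,-0.15,8],2.7],[[0,0,0],[0.1,-0.15,9.3],2.7],[[0,0,0],[0.1,-0.15,9.7],2.7]]}}

```text
t: 16.98
eef_pos: [0.4958, 0.114, 0.0428]
tool_rot: [0.0, 1.0, -0.001, -0.0]
contact_force: [0.9, -0.9, -0.2]
gripper_width: 0.39
```

Emit:
{"fn": "carry_out", "kwargs": {"moves": [[[0,0,0],[0,0,0.1],2.7],[[0,0,0],[0,0,0.2],2.7],[[0,0,0],[0,0,0.3],2.7],[[0,0,0],[0,0,0.35],2.7]]}}

```text
t: 17.48
eef_pos: [0.4965, 0.1145, 0.0413]
tool_rot: [0.0, 1.0, -0.001, 0.001]
contact_force: [-4.2, -2.5, 18.2]
gripper_width: 0.39
```

Emit:
{"fn": "carry_out", "kwargs": {"moves": [[[0,0,0],[0,0,0],5],[[0,0,0],[0,0,0],7],[[0,0,0],[0,0,-3],8],[[0,0,0],[0,0,-9],8],[[0,0,0],[0,0,-15],8]]}}

```text
t: 18.1
eef_pos: [0.4955, 0.1143, 0.1912]
tool_rot: [-0.0, 1.0, -0.0, -0.001]
contact_force: [0.7, 0.2, 0.1]
gripper_width: 0.94
```

Emit:
{"fn": "carry_out", "kwargs": {"moves": [[[0,0,0],[-1,6,-1],8],[[0,0,0],[-2,12,-1],8],[[0,0,0],[-3,18,-1],8],[[0,0,0],[-4,24,-1],8],[[0,0,0],[-5,30,-1],8]]}}

```text
t: 18.73
eef_pos: [0.4451, -0.1874, 0.2]
tool_rot: [0.0, 1.0, -0.0, 0.0]
contact_force: [1.8, -0.3, 0.5]
gripper_width: 0.932
```

Emit:
{"fn": "carry_out", "kwargs": {"moves": [[[0,0,0],[-0.6,6,0],8],[[0,0,0],[-0.6,12,0],8],[[0,0,0],[-0.6,13.8,0],8],[[0,0,0],[-0.6,13.8,0],8]]}}

```text
t: 19.23
eef_pos: [0.4392, -0.3241, 0.1995]
tool_rot: [-0.0, 1.0, -0.001, -0.0]
contact_force: [-0.6, 0.7, -1.0]
gripper_width: 0.937
```

```bash
python3 look.py w6 tall_bottle .4395 -.3245 0
```

```text
t 19.27 tcp [ 0.4396 -0.3224  0.1995] w 0.938 F [-0.   0.5 -0.3]
tall_bottle wrist 0.62 [256. 193.] 3138
tall_bottle top 0.63 [366. 246.] 162
tall_bottle [ 0.4349 -0.3159 -0.0005] 0.425
```

View pics/w6.png

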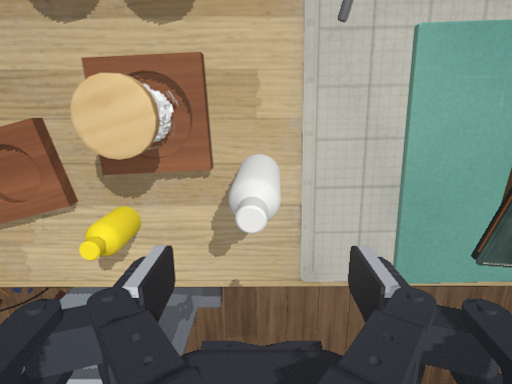

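The tall bottle stands upright where I left it, at (256,193). Descend and grip.

Emit:
{"fn": "carry_out", "kwargs": {"moves": [[[0,0,0],[0,0,4],8],[[0,0,0],[0,0,8],8],[[0,0,0],[0,0,12],8],[[0,0,0],[0,0,13.3],8],[[0,0,0],[0,0,13.3],8]]}}

```text
t: 20.05
eef_pos: [0.4397, -0.3226, 0.0668]
tool_rot: [-0.0, 1.0, 0.0, -0.0]
contact_force: [0.3, -0.6, 1.0]
gripper_width: 0.932
```

Emit:
{"fn": "carry_out", "kwargs": {"moves": [[[0,0,0],[0,0,0],3.5],[[0,0,0],[0,0,0],3.5],[[0,0,0],[0,0,0],3.5],[[0,0,0],[0,0,0],3.5],[[0,0,0],[0,0,0],3.5]]}}

```text
t: 20.68
eef_pos: [0.4407, -0.3239, 0.0681]
tool_rot: [0.001, 1.0, -0.0, 0.001]
contact_force: [-1.0, 1.6, 7.6]
gripper_width: 0.49
```

Emit:
{"fn": "carry_out", "kwargs": {"moves": [[[0,0,0],[0,0,-3],3.5],[[0,0,0],[0,0,-6],3.5],[[0,0,0],[0,0,-9],3.5],[[0,0,0],[0,0,-11],3.5],[[0,0,0],[0,-3,-11],3.5]]}}

```text
t: 21.3
eef_pos: [0.4401, -0.296, 0.1789]
tool_rot: [0.002, 1.0, -0.003, 0.002]
contact_force: [0.9, 0.9, -1.2]
gripper_width: 0.485
```

Emit:
{"fn": "carry_out", "kwargs": {"moves": [[[0,0,0],[0,-4,0],3.5],[[0,0,0],[0,-9,0],3.5],[[0,0,0],[0.2,-14,0],3.5],[[0,0,0],[0.4,-19,0],3.5],[[0,0,0],[0.5,-22.1,0],3.5]]}}

```text
t: 21.92
eef_pos: [0.4446, -0.0702, 0.1772]
tool_rot: [-0.0, 1.0, 0.001, 0.0]
contact_force: [1.2, 0.4, -1.0]
gripper_width: 0.488
```

Emit:
{"fn": "carry_out", "kwargs": {"moves": [[[0,0,0],[0,0,0],3.5]]}}

```text
t: 22.05
eef_pos: [0.4448, -0.0702, 0.1772]
tool_rot: [-0.0, 1.0, 0.002, 0.0]
contact_force: [0.8, -0.7, -0.5]
gripper_width: 0.486
```

```bash
python3 look.py w7 middle_holder .445 -.0715 0 tall_bottle .445 -.0715 .11
```

```text
t 22.1 tcp [ 0.4447 -0.072   0.1771] w 0.483 F [ 0.1 -1.1 -0.2]
middle_holder wrist rect [ 0.4442 -0.0745] 0.089 0.09
middle_holder top none
tall_bottle wrist 0.66 [262. 272.] 12077
tall_bottle top none
tall_bottle [ 0.4404 -0.0721  0.0953] 0.119
```

View pics/w7.png

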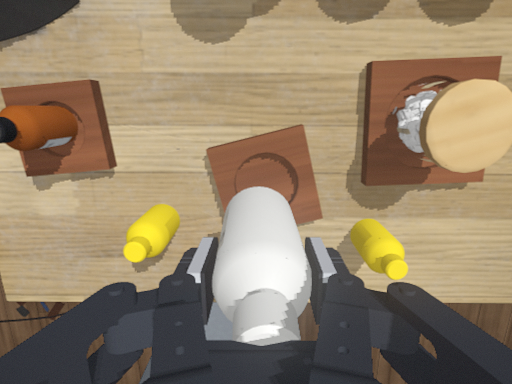

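The pocket is free below at (265,185), and the small bottle stands in the small holder at (50,125). Lowering the tall bottle.

Emit:
{"fn": "carry_out", "kwargs": {"moves": [[[0,0,0],[0.15,0.1,3],3.5],[[0,0,0],[0.15,0.1,6],3.5],[[0,0,0],[0.15,0.1,8.5],3.5],[[0,0,0],[0.15,0.1,9.7],3.5],[[0,0,0],[0.15,0.1,10.2],3.5]]}}

```text
t: 23.02
eef_pos: [0.4462, -0.0738, 0.0745]
tool_rot: [-0.0, 1.0, -0.001, -0.0]
contact_force: [-0.9, 0.2, -0.4]
gripper_width: 0.487
```

Emit:
{"fn": "carry_out", "kwargs": {"moves": [[[0,0,0],[0,0,0.1],3.5],[[0,0,0],[0,0,0.2],3.5],[[0,0,0],[0,0,0.25],3.5]]}}

```text
t: 23.4
eef_pos: [0.4477, -0.0738, 0.0738]
tool_rot: [0.0, 1.0, -0.001, 0.002]
contact_force: [-1.0, -0.1, 12.2]
gripper_width: 0.485
```

Emit:
{"fn": "carry_out", "kwargs": {"moves": [[[0,0,0],[0,0,0],6],[[0,0,0],[0,0,0],8],[[0,0,0],[0,0,0],8],[[0,0,0],[0,0,-5],8],[[0,0,0],[0,0,-11],8]]}}

```text
t: 24.02
eef_pos: [0.4452, -0.0733, 0.1827]
tool_rot: [-0.0, 1.0, -0.0, -0.002]
contact_force: [1.4, 0.1, 0.1]
gripper_width: 0.936
```

Emit:
{"fn": "carry_out", "kwargs": {"moves": [[[0,0,0],[0,6,-5],8],[[0,0,0],[0,12,-8],8],[[0,0,0],[0,18,-8],8],[[0,0,0],[0,24,-8],8],[[0,0,0],[0,30,-8],8]]}}

```text
t: 24.65
eef_pos: [0.4458, -0.3651, 0.2626]
tool_rot: [0.0, 1.0, -0.0, 0.0]
contact_force: [1.2, -0.0, 0.3]
gripper_width: 0.935
```

Run:
```python
from h import *
G={"jar":(.5025,-.2145,.006),"small_bottle":(.4955,.1135,.006),"tall_bottle":(.445,-.073,.006),"balm_pot":(.637,-.045,0),"wax_cake":(.651,.032,0)}
ks={c:cam(c) for c in("top","side")}
pics={c:bot.read_camera(c) for c in ks}
for n,g in G.items():
    obs=[]
    for c,k in ks.items():
        e=proj(k,np.array(g)+[0,0,.04])[0]
        S=[s for s in bot.silhouettes(n,c) if np.hypot(*(np.array(s["location"])-e))<25]
        if S: obs.append((k,max(S,key=lambda s:s["score"])["region"].astype(float)))
    if obs: x,r=fit(n,obs,g);print(n,len(obs),x.round(4),round(r,3))
    else: print(n,"none")
a=pics["side"][100:340,120:440,::-1];b=pics["top"][130:330,100:420,::-1]
cv2.imwrite("pics/end_side.png",a.repeat(2,0).repeat(2,1));cv2.imwrite("pics/end_top.png",b.repeat(2,0).repeat(2,1))
```

```text
jar 2 [ 0.5025 -0.2116  0.0041] 0.287
small_bottle 2 [0.4975 0.1141 0.0099] 0.155
tall_bottle 2 [ 0.4471 -0.0731  0.0051] 0.224
balm_pot 2 [ 0.636  -0.0435  0.0017] 0.108
wax_cake 2 [0.651  0.0327 0.0024] 0.218
```

View pics/end_side.png

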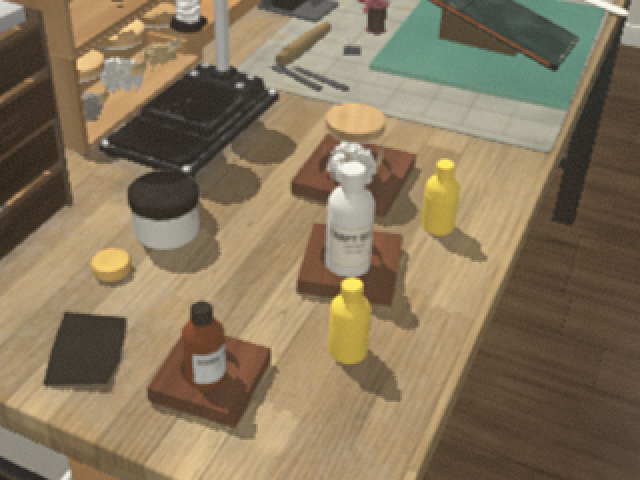

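View pics/end_top.png

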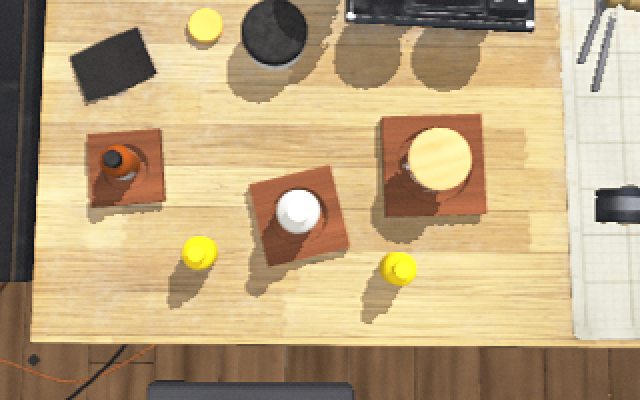

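The final views show all three containers upright in their pockets. In the side crop the small bottle is at (205,345), the tall one at (350,220) and the jar at (355,145). The pot, wax cake and yellow bottles are unmoved.

```bash
python3 -c "
from station import bot
print(bot.hand_in())"
```

```text
the job is handed in; nothing more can be done
None
```

The rearrangement is finished and handed in at about 25 s of the 96 s allowed. I parked the tall white bottle at the edge of the mat, then put the jar in the large holder, the small brown bottle in the small holder and the tall bottle in the middle one.

**Seating:** Each container touched down at the height of its pocket floor, judged by the contact force and the tool height compared with where it was picked up. The highest force read was about 18 N.

**Final pictures:** The top and side views show all three upright and centred to within about 3 mm. The balm pot and wax cake are within about 2 mm of where they started.

**Checks that disagreed:**
- The final camera fit put the small bottle's underside at 10 mm, against the expected 6 mm. The fit is only good to a few millimetres, and the touch-down height says the bottle is on the floor.
- Fits that combined the wrist and top cameras were poor wherever the arm hid part of the view. I relied on the wrist view or the earlier positions for those.

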